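Rebuild the stacking bottle rack from its drained tiers

ROBOT

A 6-joint arm with a two-finger parallel gripper is mounted at the origin on a cart in front of the work surface, level with it; the furniture and walls round the work are solid. World frame = base frame: x ahead of the robot, y to its left, z up, the work surface at z = 0. Lengths are in mm, angles in degrees, forces in N, time in s.
With the tool pointing down it reaches from about 300 to 850 mm from the base axis. Payload 4.2 kg.
Tool frame: the origin (TCP) lies between the finger pads; the fingertips stand 14 mm ahead of it and the grasp point (between the pads) lies 5 mm behind it; z points along the fingers, y is the line along which they close (so a half turn about z gives the same grasp; the last joint's range is limited). The gripper opens to 91 mm and grips with 3 to 60 N. Pads are 32 mm wide; open, the fingers measure 118 mm over their backs; the gripper's body (76 mm by 178 mm) begins 60 mm behind the grasp point.
Start: joints at [65.317, 18.312, 89.639, -0, 72.044, -1.146], TCP at [229.626, 527.177, 207.276] pointing down, gripper open.
Joint ranges: [-177.97, 177.97], [-48.28, 115.42], [12.27, 149.76], [-77.06, 257.06], [2.81, 150.46], [-146.56, 146.56]. Speed limits (degrees/s): [147.25, 147.25, 180, 180, 180, 180].

INTERFACE

Orientations are given as [roll, pitch, yaw] about the fixed x, y, z axes, in that order (R = Rz(yaw) Ry(pitch) Rx(roll)).
In Python, from workcell import * gives the robot as it stands. The module is installed in compiled form; this text tells all that it offers.
- The arm moves only by the tool send_rows, never from a script. Its argument "deltas" is a list of rows, each a list of 2 entries, a list of its own where there are three numbers: the shift along the tool's x, y, z normalised to -1 to 1, where 1 is 0.5 m, then the turn, a rotation vector about the tool's x, y, z normalised to -1 to 1, where 1 is 0.5 rad. A call has 1 to 10 rows; each row shifts and turns the commanded pose from where the row before left it, along the tool's axes as they then stand; what a row does not reach is not made up. A row lasts 1/10 s, in which the tool goes at most 50 mm and 8.59 degrees, less where a joint would pass 70% of its speed; a pose out of reach is approached as far as the arm can. A call with a number of a shift or a turn outside -1 to 1 is refused whole. A call with a gripper value outside its range is refused whole. "grip" is the closure, from 0 (fully open) to 1 (shut), set as the call begins (left out, the last holds). The fingers move at their own pace and stop on an object; "grip_force" is the grip in N (left out, the last holds). Time passes only in rows, so rows that do not move let the fingers close. It gives the time, the measured TCP pose, the force, the opening and the grip force at its end, in the units of the state.
- state(): the state, without advancing time (a new reading comes with each control period).
- grab_frame(name): name is "side" or "top"; returns the picture (400x640x3 uint8, red, green, blue); there is no depth.
- calibration(name): a dict with "mtx" (3x3 intrinsics, pixels), "R" (3x3) and "t" (3): a world point X has camera coordinates R X + t. Camera axes: x right, y down, z forward; pixel columns grow to the right and rows downward; lengths in mm; the calibration is good to about 2 mm. A picture is of the moment at which its call begins. calibration takes no time and is no camera call.
- job_done(): hands the job in; it is judged then, once.
Trained networks look in the newest picture that a camera, given by its name, has taken for a name from the list of things; names that differ only in an ending like _2 or _b are one class to them, and where a whole thing is asked for, a point or a joint stands for the part that bears it (a point fixed in the world has none). Each returns a list of dicts, best first, with "p" (0 to 1); they miss things now and then, are a little off and sometimes report something else, mostly with a low value. They report only what shows in the picture. A call takes as long as a camera call. They do not tell look-alikes from the thing itself.
- trace(camera, label): "pixels" (400x640 bool, what is visible of it) and "bbox" ([left, top, width, height] in pixels, round what is visible of it).
The state is a dict: "time_s": time; "qpos": joint angles; "qvel": joint speeds; "effort": joint torques, N m; "ee_pos": TCP position; "ee_rot": TCP orientation; "force": force on the tool from outside, world axes, zero at the start; "torque": the same for the moment, N m; "gripper_width": finger opening in mm; "gripper_force": force on a finger pad.
Only numpy, scipy, OpenCV 4.12 (cv2) and the standard library are available. Lean on these libraries where they do the work, as an engineer would, in place of code of your own. Each camera call takes 0.05 s, during which the arm holds its last target. There are 200 camera calls.

TASK

The two washed tiers of the steel bottle rack hang slantwise on the hooks of the drain stand. Lift them up off their hooks and rebuild the rack over the bottles that stand in its bottom frame: first the long-legged tier on the bottom frame, then the short-legged tier on top of that, each level with all four feet fully home in the corner sockets below (either end may face forward). Leave the two bottles standing in the frame, and do not shift or tip the wash bottle, the beaker or the white bottle standing about.

Things in the scene. Friction and masses are not known exactly. Their poses are not given: they have to be found in the camera images.
- base_frame: Bottom frame of the rack, steel, fixed: floor sheet (14 mm up) and four upright square tubes, 20 mm square, centred at x = +-70, y = +-50 mm; outside 160 x 120 mm. Origin: centre of its underside, on the worktop; z up, x along its long side.
- base_frame_mouths (a point): Middle of the plane of the bottom frame's four socket mouths, 45 mm above its origin. Each tube's open upper end is a square socket 14 x 14 mm, 20 mm deep.
- tier_long: Long-legged tier, loose, about 0.36 kg: wire deck with four corner tubes (20 mm square, at x = +-70, y = +-50 mm) and a black grip bar along the middle. Origin: centre of the deck's underside; z the deck's upward normal, x along its long side. Hung, its z leans 30 degrees from vertical to the stand's front and +x points up the slope. Seated, it is level, origin 120 mm above the bottom frame's.
- tier_long_grip (a point): Centre of its grip bar, 44 mm above the tier's origin. The bar runs along the tier's x, 100 mm long, 14 mm wide (y), 14 mm high, sides flat; its two uprights stand at x = +-41 mm; 30 mm free below it down to the deck's spine.
- tier_long_feet (a point): Middle of the plane of the four foot shoulders, 75 mm below the tier's origin. From each shoulder a round pin (11 mm diameter, 16 mm long, the last 9 mm tapering to 4 mm) goes on down; shoulders rest on the socket mouths below when fully home.
- tier_long_mouths (a point): Middle of the plane of the tier's own four socket mouths (tops of its corner tubes, as in the bottom frame: 14 x 14 mm, 20 mm deep), 20 mm above its origin.
- tier_short: Short-legged tier, loose, about 0.30 kg: the same in all but its legs, hung the same way. It cannot clear the bottles in the bottom frame. Origin and axes as for the long-legged tier. Seated on the long-legged tier its origin is 62 mm above that tier's origin.
- tier_short_grip (a point): Centre of its grip bar (same bar), 44 mm above the tier's origin.
- tier_short_feet (a point): Middle of the plane of its four foot shoulders, only 42 mm below the tier's origin; same pins, 16 mm more.
- drain_stand: Drain stand, fixed: grey drip tray 180 x 290 mm and two pairs of bent steel rods. Origin: underside, 15 mm in front of the tray's centre; front is -x. Tiers hang at x = 0, y = +-74, z = 140 mm (which is where varies); tops 210 mm above the worktop. Rods run under each deck between its legs to hooks inside its upper end rail, 27 mm above the deck's underside; straight up 60 mm clears them.
- bottle_amber: Amber bottle 42 mm diameter, 88 mm high, standing loose in the bottom frame; its top is 102 mm above the worktop. Origin: centre of its underside.
- bottle_blue: White bottle with a blue cap, 47 mm diameter, 70 mm high, standing loose in the bottom frame. Origin: centre of its underside.
- wash_bottle: Squeeze wash bottle with bent spout, 62 x 103 mm, 195 mm high with the spout, loose, between stand and bottom frame. Origin: underside, middle of its outline; the round body (62 mm diameter, 130 mm high) is centred 20 mm from it along its +y.
- beaker: Glass beaker, 50 mm diameter, 66 mm high, loose bystander. Origin: centre of its underside.
- bottle_white: White bottle with a white cap, 49 mm diameter, 112 mm high, loose bystander. Origin: centre of its underside.
Mind the look-alikes: they are no part of the job. Leave any pink look-alike of the bottle_blue alone.

How it is judged (in metres and radians):
On the way, in this order (a step that is already met when the one before it is completed fails the run):
1. the long-legged tier is seated in the four sockets of the bottom frame (horizontal distance between tier_long and base_frame below 0.004 m and angle between the x axis of tier_long and the x axis of base_frame, either way round below 0.05 rad and angle between the z axis of tier_long and the z axis of base_frame, either way round below 0.025 rad and z of tier_long in the frame of base_frame between 0.117 and 0.123 m), for 0.2 s.
2. the short-legged tier is seated in the four sockets of the long-legged tier, which is still seated (all of step 1 and horizontal distance between tier_short and tier_long below 0.004 m and angle between the x axis of tier_short and the x axis of tier_long, either way round below 0.05 rad and angle between the z axis of tier_short and the z axis of tier_long, either way round below 0.025 rad and z of tier_short in the frame of tier_long between 0.059 and 0.065 m), for 0.2 s.
At the end, for the whole second after the job is handed in: Long tier seated on the bottom frame (120 mm up, +-3), short tier seated on it (62 mm up, +-3); centres within 4 mm, long sides parallel within 0.05 rad either way round, level with what is below within 0.025 rad; both released and at rest; both bottles in the frame upright (all of step 2 and linear speed of each of tier_long, tier_short below 0.02 m/s and angle between each of bottle_amber, bottle_blue's own z axis and vertical below 0.3 rad); the robot touches nothing.
It fails at once if a bottle in the bottom frame is tipped or pushed more than 20 mm ((distance of bottle_amber from where it was at the start of the episode above 0.02 m or angle between bottle_amber's own z axis and vertical above 0.3 rad) or (distance of bottle_blue from where it was at the start of the episode above 0.02 m or angle between bottle_blue's own z axis and vertical above 0.3 rad)).
It fails at once if the wash bottle, beaker or white bottle is tipped or pushed more than 20 mm ((distance of wash_bottle from where it was at the start of the episode above 0.02 m or angle between wash_bottle's own z axis and vertical above 0.3 rad) or (distance of beaker from where it was at the start of the episode above 0.02 m or angle between beaker's own z axis and vertical above 0.3 rad) or (distance of bottle_white from where it was at the start of the episode above 0.02 m or angle between bottle_white's own z axis and vertical above 0.3 rad)).
It also fails if it takes over 72 s, if anything falls off the work surface, if the arm or the gripper's body presses on something with over 40 N, if the wrist force passes 120 N, or if a joint passes its speed limit or range.

## Working session

There is one attempt and no reset: what is moved stays moved. The work goes in short steps, Python scripts to look and compute and a tool call to move; the robot and the scene stay as the last step left them, time stands still between calls to the robot, and variables do not carry over. Pictures are saved under pics/ and viewed, at most 10 in all, crops included, and the job is handed in when it is done.

Besides the shell and the picture viewer there is one more tool, called after "Emit:" as name(argument=value, ...) on one line, values as JSON. send_rows: Moves the arm, as the interface text tells. Scaled input: -1 to 1 covers 0.5 m each way for a shift and 0.5 rad each way for a turn. Its arguments: {"type":"object","properties":{"deltas":{"type":"array","items":{"type":"array"}},"grip":{"type":"number"},"grip_force":{"type":"number"}},"required":["deltas"]}

```bash
mkdir -p pics; python3 - <<'E'
from workcell import *
import cv2,numpy as np
s=state();print(s)
for c in("side","top"):
    im=grab_frame(c);cv2.imwrite(f"pics/{c}0.png",im[:,:,::-1])
    k=calibration(c);print(c,k)
    for l in["base_frame","tier_long","tier_long_grip","tier_short","tier_short_grip","drain_stand","bottle_amber","bottle_blue","wash_bottle","beaker","bottle_white"]:
        r=trace(c,l)
        print(l,[(round(d["p"],2),d["bbox"],np.round(np.argwhere(d["pixels"]).mean(0)[::-1],1).tolist()) for d in r[:3]])
E
```

```text
{'time_s': 0.0, 'qpos': array([ 6.53166675e+01,  1.83511341e+01,  8.97050009e+01, -1.65911267e-03,
        7.20456429e+01, -1.14742447e+00]), 'qvel': array([ 0.02257481, -0.01615458, -0.14363335, -0.02166982, -0.00017121,
       -0.04587208]), 'effort': array([-1.70273648e-03, -4.12464023e+01, -2.31973457e+01,  7.25425500e-02,
        4.59456746e-02, -1.43071270e-04]), 'ee_pos': array([229.4167325 , 526.68574414, 206.43491318]), 'ee_rot': array([-1.79898211e+02, -4.61011003e-04,  1.56464604e+02]), 'force': array([-0.02941299, -0.7774468 ,  0.53323159]), 'torque': array([-0.0625438 , -0.03404564,  0.02373484]), 'gripper_force': 0.0, 'gripper_width': 91.14455573579153}
side {'mtx': array([[515.79768569,   0.        , 319.07818341],
       [  0.        , 515.79768569, 204.34739126],
       [  0.        ,   0.        ,   1.        ]]), 'R': array([[ 0.86112464, -0.5083897 ,  0.00206471],
       [-0.30053922, -0.51232894, -0.80448445],
       [ 0.41004942,  0.69214086, -0.59397012]]), 't': array([-445.10903626,  303.75398913, 1436.62463872])}
base_frame [(0.78, [245.8, 211.9, 57.7, 33.4],
[... 1523 characters left out ...]
8, 59.2], [439.7, 218.9])]
tier_short [(0.97, [372.1, 167.5, 53.1, 62.1], [398.7, 196.5])]
tier_short_grip [(0.83, [374.3, 171.3, 51.4, 56.1], [396.7, 199.6])]
drain_stand [(0.57, [364.0, 173.4, 91.7, 77.1], [409.7, 210.1])]
bottle_amber [(0.67, [277.7, 237.9, 12.7, 12.1], [283.3, 243.2])]
bottle_blue [(0.6, [266.7, 220.2, 16.8, 19.5], [275.1, 227.0])]
wash_bottle [(0.77, [343.4, 210.9, 16.1, 19.3], [350.4, 219.3]), (0.55, [259.1, 208.7, 46.4, 55.6], [280.7, 237.4]), (0.53, [266.9, 220.6, 17.0, 12.0], [275.2, 227.0])]
beaker [(0.71, [230.6, 173.9, 20.9, 21.8], [238.5, 184.2]), (0.5, [409.5, 186.0, 61.4, 63.1], [438.8, 219.7])]
bottle_white [(0.72, [189.1, 219.7, 22.8, 15.0], [200.0, 226.1])]
```

```bash
python3 - <<'E'
import cv2
a=cv2.imread("pics/side0.png");b=cv2.imread("pics/top0.png")
cv2.imwrite("pics/s1.png",cv2.resize(a[150:350,225:450],None,fx=3,fy=3,interpolation=2)[:600])
cv2.imwrite("pics/t1.png",cv2.resize(b[150:290,175:480],None,fx=2.6,fy=2.6,interpolation=2))
E
```

```text
(no output)
```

View pics/s1.png

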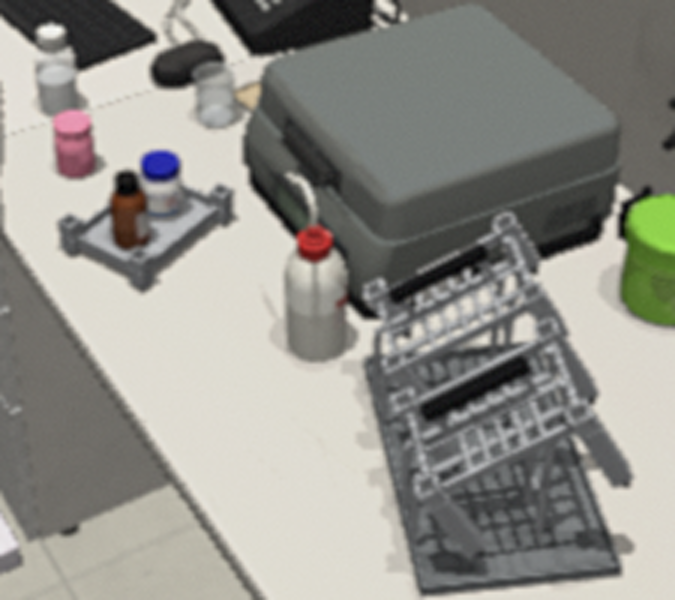

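View pics/t1.png

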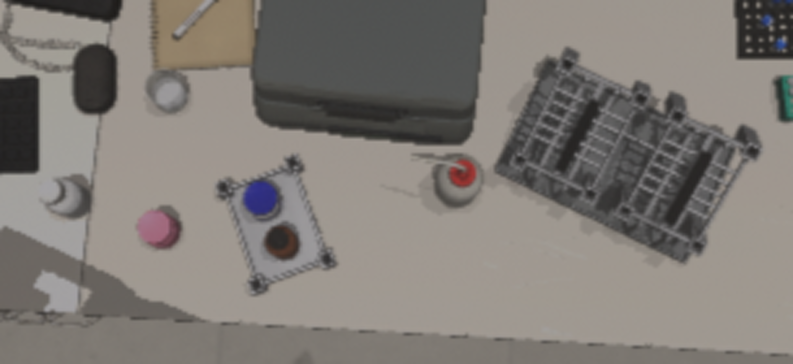

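Side crop: long tier in front (bar px ≈366–401, 272–287, long legs visible), short tier behind (bar ≈356–388, 233–249). The look-alike for the blue-cap bottle is the pink-cap one at (249,198) in the side view; the frame holds the amber and blue bottles. For the tiers, the candidates are top view (440,219) = long (right) and (398,197) = short (left). Next I fit poses from these points in both views.

```bash
cat > h.py <<'E'
from workcell import *
import cv2,numpy as np
from scipy.optimize import least_squares
from scipy.spatial.transform import Rotation as Ro
K={c:calibration(c) for c in("side","top")}
def proj(c,X):
    k=K[c];p=(np.atleast_2d(X)@k["R"].T+k["t"])@k["mtx"].T
    return p[:,:2]/p[:,2:]
def Rt(yaw,tilt): return (Ro.from_euler('z',yaw)*Ro.from_euler('y',-tilt)).as_matrix()
C=np.array([[70,50],[70,-50],[-70,-50],[-70,50]],float)
TM=np.c_[C,np.full(4,20.)]   # mouths of a tier
BAR=np.array([[50,0,51],[-50,0,51.]])
BM=np.c_[C,np.full(4,45.)]
def fit(model,obs,tilt,x0):
    # obs: {cam:(idx,pixels)}
    def f(p):
        X=model@Rt(p[3],tilt).T+p[:3]
        return np.concatenate([(proj(c,X[i])-np.array(px)).ravel() for c,(i,px) in obs.items()])
    r=least_squares(f,x0,loss='soft_l1',x_scale=[100,100,100,1]);return r.x,f(r.x).reshape(-1,2)
E
cat > m1.py <<'E'
from h import *
T=lambda l:np.array(l)/2.6+[175,150]; S=lambda l:np.array(l)/3+[225,150]
M=np.r_[TM,BAR]; t=np.radians(30)
L=fit(M,{"top":([0,1,2,3,4,5],T([(676,105),(749,140),(697,245),(626,210),(706,155),(674,221)])),
 "side":([0,1,2,3,4,5],S([(545,325),(580,410),(425,485),(402,398),(528,365),(422,412)]))},t,[500,-200,140,-.4])
Sh=fit(M,{"top":([0,1,2,3,4,5],T([(568,60),(641,92),(590,194),(519,160),(594,102),(567,167)])),
 "side":([0,3,4,5],S([(505,222),(375,290),(488,248),(392,298)]))},t,[550,-100,140,-.4])
B=fit(BM,{"top":([0,1,2,3],T([(223,187),(293,163),(328,260),(256,285)])),
 "side":([1,2,3],S([(222,195),(145,262),(70,230)]))},0,[450,150,0,.3])
if __name__=="__main__":
  for n,(p,r) in zip("LSB",(L,Sh,B)):print(n,p[:3].round(1),np.degrees(p[3]).round(2),"\n",r.round(1).tolist())
  from math import *
  for c,off,sc,f in(("side",(225,150),3,"side0"),("top",(175,150),2.6,"top0")):
    im=cv2.imread(f"pics/{f}.png");im=cv2.resize(im[off[1]:off[1]+200 if c=="side" else 290,off[0]:off[0]+(225 if c=="side" else 305)],None,fx=sc,fy=sc,interpolation=2)
    for (p,_),m,tl,col in((L,M,t,(0,0,255)),(Sh,M,t,(0,255,0)),(B,BM,0,(0,255,255))):
      q=(proj(c,m@Rt(p[3],tl).T+p[:3])+.5-np.array(off))*sc
      for u in q: cv2.drawMarker(im,tuple(int(v) for v in u),col,0,9,1)
    cv2.imwrite(f"pics/ov_{c}.png",im)
E
python3 m1.py
```

```text
L [ 520.9 -355.8  139.2] -21.85 
 [[-0.4, 3.6], [0.7, 3.0], [0.3, -0.6], [-0.5, 0.1], [0.4, -1.1], [-1.8, 0.3], [0.1, 0.7], [0.2, -0.1], [1.6, 0.1], [0.7, 0.6], [-0.5, -2.8], [-0.4, -0.5]]
S [ 580.9 -221.1  137. ] -21.71 
 [[-0.7, 0.9], [-0.2, 1.1], [0.8, -1.1], [0.6, -0.4], [0.7, -1.3], [-2.1, 0.7], [0.2, 0.3], [0.5, 0.7], [-0.3, -0.7], [-0.3, -0.3]]
B [443.6 172.  -10.5] 24.09 
 [[0.3, 0.4], [-0.2, -0.3], [-0.1, -1.0], [0.8, -0.4], [-0.5, 0.6], [-1.3, 0.1], [0.2, -0.7]]
```

View pics/ov_side.png

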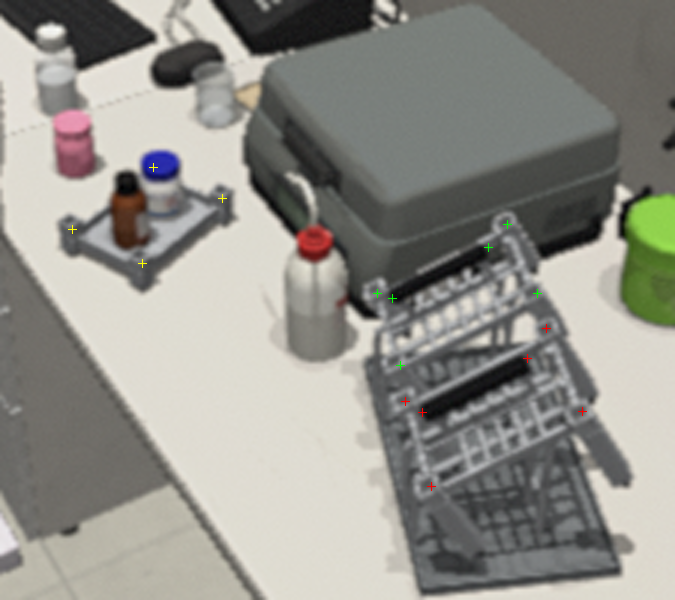

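View pics/ov_top.png

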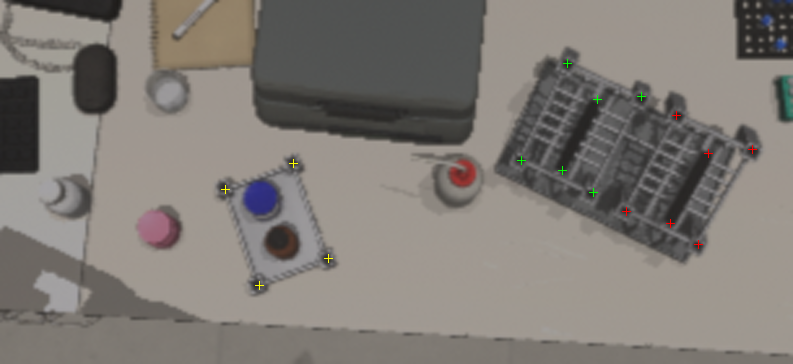

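```bash
cat > m2.py <<'E'
from h import *
T=lambda l:np.array(l)/2.6+[174.6,149.6]; S=lambda l:np.array(l)/3+[224.6,149.6]
t=np.radians(30); M=np.r_[TM,BAR]
R=Rt(0,t)
W=np.r_[M@R.T+[0,-74,0],M@R.T+[0,74,0]]
it=[0,1,2,3,4,5,6,7,8,9,10,11]; isd=[0,1,2,3,4,5,6,9,10,11]
pt=T([(676,116),(751,150),(697,245),(626,210),(708,154),(674,221),(568,63),(641,97),(591,194),(519,161),(595,100),(565,168)])
ps=S([(545,325),(580,410),(428,485),(402,398),(528,361),(422,412),(505,222),(375,290),(488,246),(392,298)])
D=fit(W,{"top":(it,pt),"side":(isd,ps)},0,[550,-290,140,-.4])
bt=T([(223,187),(293,163),(328,260),(256,285)]);bs=S([(222,195),(145,260),(70,230)])
B=fit(np.r_[BM],{"top":([0,1,2,3],bt),"side":([1,2,3],bs)},0,[450,150,0,.3])
def f(p): 
    X=BM@Rt(p[2],0).T+[p[0],p[1],0]
    return np.r_[(proj("top",X)-bt).ravel(),(proj("side",X[1:])-bs).ravel()]
b=least_squares(f,[450,170,.4])
if __name__=="__main__":
  print(D[0].round(2),np.degrees(D[0][3]),D[1].round(1).tolist());print(B[0].round(2))
  print(b.x,np.degrees(b.x[2]),b.fun.reshape(-1,2).round(1).tolist())
  d=D[0];
  for n,y in(("L",-74),("S",74)):
    o=Rt(d[3],0)@[0,y,0]+d[:3];g=o+Rt(d[3],t)@[0,0,44];print(n,"origin",o.round(1),"grip",g.round(1))
  for l in("wash_bottle",):
    pass
  print(state()["time_s"])
E
python3 m2.py
```

```text
[ 5.4979e+02 -2.8755e+02  1.3931e+02 -4.0000e-01] -23.02935745920319 [[0.4, -0.4], [0.5, 0.0], [0.1, -0.1], [-0.4, 0.0], [0.1, -0.2], [-1.9, 0.6], [-0.2, 0.4], [0.1, 0.5], [-0.1, -0.1], [0.3, -0.4], [0.4, 0.3], [-1.8, 1.0], [1.0, 1.2], [0.3, 0.6], [0.4, 0.1], [1.3, 0.5], [-0.1, -1.1], [-0.1, -0.5], [0.3, 0.2], [0.3, -0.0], [-0.8, -0.3], [-1.0, -1.0]]
[ 4.4403e+02  1.7359e+02 -8.6600e+00  4.2000e-01]
[4.42223805e+02 1.70192222e+02 4.22319368e-01] 24.197117405857792 [[0.7, 0.7], [0.4, 0.0], [0.6, -0.5], [1.3, 0.3], [-0.2, -1.1], [-1.1, -0.9], [0.2, -2.3]]
L origin [ 520.8 -355.7  139.3] grip [ 500.6 -347.   177.4]
S origin [ 578.7 -219.4  139.3] grip [ 558.5 -210.8  177.4]
1.2
```

```bash
cat >> h.py <<'E'
TOOLUP=np.diag([-1.,1.,-1.])       # tool axes in tier axes: x=-Tx,y=Ty,z=-Tz
def tier_tool(o,yaw,tilt):          # TCP pose for holding a tier with origin o
    R=Rt(yaw,tilt); return np.array(o)+R@[0,0,44-5], R@TOOLUP
def cur():
    s=state(); return s["ee_pos"],Ro.from_euler('xyz',s["ee_rot"],degrees=True).as_matrix(),s
def rel(R0,p0,p,R,txt=""):
    print(txt,"turn(tool0,/0.5rad)",(Ro.from_matrix(R0.T@R).as_rotvec()/.5).round(3),
      "| shift in old axes",(R0.T@(p-p0)/500).round(4),"in new axes",(R.T@(p-p0)/500).round(4))
E
python3 - <<'E'
from h import *
y=-.4
oL=np.array([520.8,-355.7,139.3])
p,R=tier_tool(oL,y,np.radians(30));pre=p-R[:,2]*90
p0,R0,s=cur();p0=np.array([229.6,527.2,207.3])
rel(R0,p0,pre,R,"pre");print(pre,p)
a=cv2.imread("pics/side0.png");b=cv2.imread("pics/top0.png")
A=cv2.resize(a[195:255,240:310],None,fx=5.6,fy=7,interpolation=2)
A=cv2.resize(a[195:255,240:310],(400,343),interpolation=2)
Bm=cv2.resize(b[205:265,248:318],(400,343),interpolation=2)
cv2.imwrite("pics/fr.png",np.hstack([A,Bm]))
E
```

```text
pre turn(tool0,/0.5rad) [-0.005 -1.047 -0.021] | shift in old axes [-1.1102 -1.3876 -0.0876] in new axes [-0.9921 -1.3996  0.4718]
[ 461.39156589 -330.58251692  251.01727709] [ 502.83931062 -348.10634232  173.07499075]
```

View pics/fr.png

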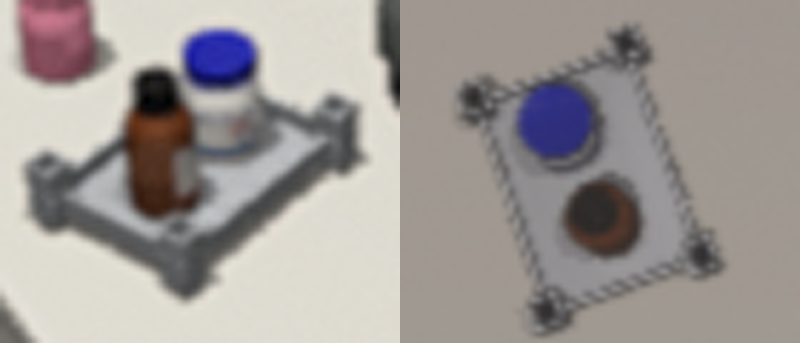

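Zoom: frame mouths in the side half at (46,162), (180,228), (337,108); in the top half at (473,97), (628,43), (703,254), (547,312). Refit with those.

```bash
python3 - <<'E'
from h import *
sc=400/70
bs=np.array([(337,108),(180,228),(46,162)])/sc+[239.6,194.6]
bt=(np.array([(473,97),(628,43),(703,254),(547,312)])-[400,0])/sc+[247.6,204.6]
B=fit(BM,{"top":([0,1,2,3],bt),"side":([1,2,3],bs)},0,[450,170,0,.4]);print(B[0].round(2),B[1].round(1).tolist())
def f(p):
    X=BM@Rt(p[2],0).T+[p[0],p[1],0]
    return np.r_[(proj("top",X)-bt).ravel(),(proj("side",X[1:])-bs).ravel()]
b=least_squares(f,[450,170,.4]);print(b.x,np.degrees(b.x[2]),b.fun.reshape(-1,2).round(1).tolist())
E
```

```text
[4.4297e+02 1.7254e+02 7.9000e-01 4.0000e-01] [[0.3, 0.0], [-0.1, 0.0], [-0.2, 0.2], [-0.1, -0.1], [-0.2, -0.3], [0.1, 0.2], [0.3, 0.1]]
[4.43134108e+02 1.72848299e+02 4.03507220e-01] 23.11926073526997 [[0.3, 0.0], [-0.1, -0.0], [-0.3, 0.2], [-0.1, -0.1], [-0.2, -0.2], [0.1, 0.3], [0.3, 0.2]]
```

Emit:
send_rows(deltas=[[[0,0,-0.05],[0,0,0]],[[0,0,-0.1],[0,0,0]],[[-0.05,-0.06,-0.03],[0,0,0]],[[-0.06,-0.08,0],[0,0,0]],[[-0.06,-0.08,0],[0,0,0]],[[-0.06,-0.08,0],[0,0,0]],[[-0.06,-0.08,0],[0,0,0]],[[-0.06,-0.08,0],[0,0,0]],[[-0.06,-0.08,0],[0,0,0]],[[-0.06,-0.08,0],[0,0,0]]], grip=0.4)

```text
time_s: 2.2
ee_pos: [321.2, 147.3, 297.5]
ee_rot: [179.9, 0.1, 156.5]
force: [0.9, -0.0, 0.1]
gripper_width: 54.8
gripper_force: 0.0
```

Emit:
send_rows(deltas=[[[-0.06,-0.076,0],[0,0,0]],[[-0.06,-0.076,0],[0,0,0]],[[-0.06,-0.076,0],[0,0,0]],[[-0.06,-0.076,0],[0,0,0]],[[-0.06,-0.076,0],[0,0,0]],[[-0.06,-0.076,0],[0,0,0]],[[-0.06,-0.076,0],[0,0,0]],[[-0.06,-0.076,0],[0,0,0]],[[-0.06,-0.076,0],[0,0,0]],[[-0.06,-0.076,0],[0,0,0]]])

```text
time_s: 3.2
ee_pos: [444.7, -321.2, 297.3]
ee_rot: [180.0, 0.0, 156.4]
force: [1.1, 0.7, 0.5]
gripper_width: 54.7
gripper_force: 0.0
```

Emit:
send_rows(deltas=[[[0,0,0],[0,-0.2,0]],[[0,0,0],[0,-0.2,0]],[[0,0,0],[0,-0.2,0]],[[0,0,0],[0,-0.2,0]],[[0,0,0],[0,-0.247,-0.021]],[[0,0,0],[0,0,0]],[[0,0,0],[0,0,0]]])

```text
time_s: 3.9
ee_pos: [444.5, -319.3, 298.0]
ee_rot: [-179.7, 30.0, 157.1]
force: [0.7, -0.0, 1.2]
gripper_width: 55.0
gripper_force: 0.0
```

```bash
cat > go.py <<'E'
from h import *
import sys
o=np.array(eval(sys.argv[1]),float);yaw=float(sys.argv[2]);tilt=np.radians(float(sys.argv[3]));back=float(sys.argv[4]);lift=float(sys.argv[5])
p,R=tier_tool(o,yaw,tilt);p=p-R[:,2]*back+[0,0,lift]
p0,R0,s=cur();print(s["time_s"],p0.round(1),s["ee_rot"].round(2),s["qpos"].round(1),s["gripper_width"].round(1),"target",p.round(1));rel(R0,p0,p,R)
E
python3 go.py "[520.8,-355.7,139.3]" -.4 30 90 0
```

```text
Traceback (most recent call last):
  File "go.py", line 5, in <module>
    p0,R0,s=cur();print(s["time_s"],p0.round(1),s["ee_rot"].round(2),s["qpos"].round(1),s["gripper_width"].round(1),"target",p.round(1));rel(R0,p0,p,R)
                                                                                        ^^^^^^^^^^^^^^^^^^^^^^^^
AttributeError: 'float' object has no attribute 'round'
```

```bash
sed -i 's/s\["gripper_width"\].round(1)/round(s["gripper_width"],1)/' go.py; python3 go.py "[520.8,-355.7,139.3]" -.4 30 40 0
```

```text
3.9 [ 444.5 -319.3  298. ] [-179.68   29.96  157.11] [ -42.8   -1.2  107.    13.2   46.5 -116.6] 55.0 target [ 484.4 -340.3  207.7]
 turn(tool0,/0.5rad) [-0.01  -0.001  0.001] | shift in old axes [ 0.0123 -0.0065  0.2013] in new axes [ 0.0124 -0.0076  0.2013]
```

Emit:
send_rows(deltas=[[[0.003,-0.0015,0.05],[0,0,0]],[[0.003,-0.0015,0.05],[0,0,0]],[[0.003,-0.0015,0.05],[0,0,0]],[[0.0034,-0.002,0.05],[0,0,0]],[[0,0,0],[0,0,0]],[[0,0,0],[0,0,0]]])

```text
time_s: 4.5
ee_pos: [485.7, -340.6, 208.2]
ee_rot: [-179.7, 30.0, 157.2]
force: [0.6, 0.0, 1.3]
gripper_width: 54.6
gripper_force: 0.0
```

```bash
python3 - <<'E'
from h import *
a=grab_frame("side")[:,:,::-1];b=grab_frame("top")[:,:,::-1]
A=cv2.resize(a[200:350,340:460],(400,500),interpolation=2);B=cv2.resize(b[160:280,380:476],(400,500),interpolation=2)
cv2.imwrite("pics/ap.png",np.hstack([A,B]))
E
python3 go.py "[520.8,-355.7,139.3]" -.4 30 0 0
```

```text
4.6 [ 485.3 -340.6  209.4] [-179.64   30.13  157.2 ] [ -41.2    7.   111.7   16.1   33.4 -119.6] 54.8 target [ 502.8 -348.1  173.1]
 turn(tool0,/0.5rad) [-0.01   0.005  0.003] | shift in old axes [0.0035 0.0003 0.082 ] in new axes [ 0.0033 -0.0002  0.082 ]
```

View pics/ap.png

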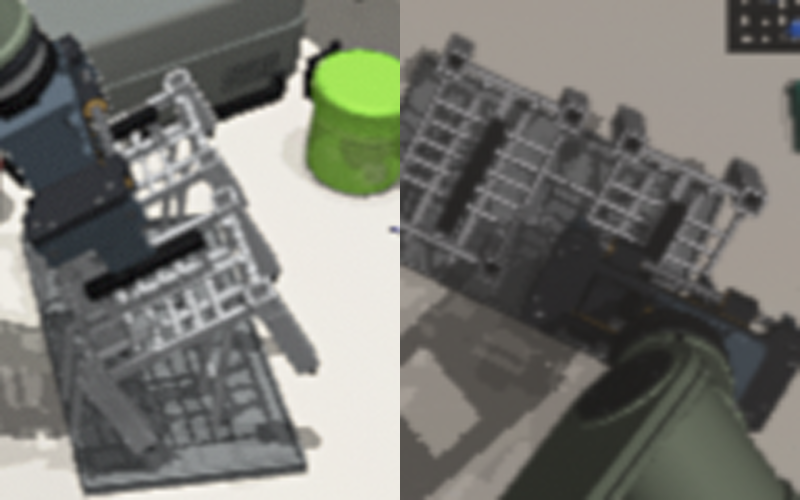

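The hand straddles the long tier's bar (side bar crop (90–205, 290–240)), with the other tier clear. Descend and close.

Emit:
send_rows(deltas=[[[0.001,0,0.02],[0,0,0]],[[0.001,0,0.02],[0,0,0]],[[0.001,0,0.02],[0,0,0]],[[0,0,0.021],[0,0,0]],[[0,0,0],[0,0,0]]])

```text
time_s: 5.1
ee_pos: [501.4, -347.0, 169.5]
ee_rot: [-179.8, 29.8, 157.1]
force: [-0.2, -0.3, 0.1]
gripper_width: 54.8
gripper_force: 0.0
```

Emit:
send_rows(deltas=[[[0,0,0],[0,0,0]],[[0,0,0],[0,0,0]],[[0,0,0],[0,0,0]],[[0,0,0],[0,0,0]],[[0,0,0],[0,0,0]],[[0,0,0],[0,0,0]],[[0,0,0],[0,0,0]],[[0,0,0],[0,0,0]]], grip=1, grip_force=40)

```text
time_s: 5.9
ee_pos: [501.7, -347.4, 171.9]
ee_rot: [-179.7, 30.0, 157.2]
force: [-1.6, 0.1, 2.4]
gripper_width: 13.4
gripper_force: 40.0
```

```bash
python3 - <<'E'
from h import *
p,R,s=cur();print((R.T@[0,0,1]).round(3))
E
python3 go.py "[520.8,-355.7,139.3]" -.4 30 0 0
```

```text
[-0.5   -0.005 -0.866]
5.9 [ 501.7 -347.4  171.9] [-179.7    30.01  157.16] [ -40.5   10.8  113.    18.    28.4 -121.3] 13.4 target [ 502.8 -348.1  173.1]
 turn(tool0,/0.5rad) [-0.009  0.     0.002] | shift in old axes [-0.0035 -0.0004 -0.0006] in new axes [-0.0035 -0.0004 -0.0006]
```

Emit:
send_rows(deltas=[[[-0.005,0,-0.0087],[0,0,0]],[[-0.01,0,-0.0173],[0,0,0]],[[-0.015,0,-0.026],[0,0,0]],[[-0.015,0,-0.026],[0,0,0]],[[-0.015,0,-0.026],[0,0,0]],[[-0.02,0,-0.0346],[0,0,0]],[[-0.02,0,-0.0346],[0,0,0]],[[-0.02,0,-0.0346],[0,0,0]],[[-0.02,0,-0.0346],[0,0,0]],[[-0.02,0,-0.0346],[0,0,0]]])

```text
time_s: 6.9
ee_pos: [500.9, -346.3, 332.0]
ee_rot: [-179.7, 29.8, 157.2]
force: [-0.3, -0.8, -3.5]
gripper_width: 13.6
gripper_force: 40.0
```

Emit:
send_rows(deltas=[[[-0.02,0,-0.0346],[0,0,0]],[[-0.02,0,-0.0346],[0,0,0]],[[0,0,0],[0,0.14,0]],[[0,0,0],[0,0.2,0]],[[0,0,0],[0,0.2,0]],[[0,0,0],[0,0.2,0]],[[0,0,0],[0,0.2,0]],[[0,0,0],[0,0.107,0]],[[0,0,0],[0,0,0]],[[0,0,0],[0,0,0]]])

```text
time_s: 7.9
ee_pos: [501.9, -346.7, 371.3]
ee_rot: [-179.7, 0.0, 157.0]
force: [-0.3, 0.5, -2.6]
gripper_width: 13.7
gripper_force: 40.0
```

```bash
python3 go.py "[443.1,172.8,120]" .4035 0 0 220
python3 - <<'E'
from h import *
for l in("tier_long","wash_bottle","tier_short"):
  for c in("top","side"):
    grab_frame(c);r=trace(c,l);print(l,c,[(round(d["p"],2),d["bbox"]) for d in r[:2]])
E
```

```text
7.9 [ 501.9 -346.7  371.3] [-179.73    0.    156.98] [ -35.6   18.9   65.7   -0.3   95.3 -102.6] 13.7 target [443.1 172.8 379. ]
 turn(tool0,/0.5rad) [-0.009 -0.004 -1.61 ] | shift in old axes [ 0.5145  0.9102 -0.0198] in new axes [-0.2997  1.0017 -0.0155]
tier_long top [(0.8, [417.2, 186.4, 56.7, 48.8])]
tier_long side [(0.88, [350.5, 208.5, 82.4, 70.4]), (0.72, [342.4, 224.1, 72.8, 63.5])]
wash_bottle top [(0.74, [342.2, 212.7, 16.6, 19.4])]
wash_bottle side [(0.67, [324.1, 218.0, 16.0, 54.4]), (0.65, [347.5, 228.8, 66.7, 60.1])]
tier_short top [(0.6, [368.7, 167.5, 57.5, 60.5])]
tier_short side [(0.61, [345.2, 220.0, 70.4, 68.2])]
```

Emit:
send_rows(deltas=[[[0.02,0.035,-0.01],[0,0,0]],[[0.035,0.062,-0.01],[0,0,0]],[[0.04,0.071,0],[0,0,0]],[[0.04,0.071,0],[0,0,0]],[[0.04,0.071,0],[0,0,0]],[[0.04,0.071,0],[0,0,0]],[[0.04,0.071,0],[0,0,0]],[[0.04,0.071,0],[0,0,0]],[[0.04,0.071,0],[0,0,0]],[[0.04,0.071,0],[0,0,0]]])

```text
time_s: 9.5
ee_pos: [458.3, 34.8, 380.6]
ee_rot: [-179.8, 0.0, 157.0]
force: [-0.1, 0.8, -3.1]
gripper_width: 13.5
gripper_force: 40.0
```

Emit:
send_rows(deltas=[[[0.04,0.071,0],[0,0,0]],[[0.04,0.071,0],[0,0,0]],[[0.0345,0.06,0],[0,0,0]],[[0.02,0.04,0],[0,0,-0.11]],[[0,0,0],[0,0,-0.25]],[[0,0,0],[0,0,-0.25]],[[0,0,0],[0,0,-0.25]],[[0,0,0],[0,0,-0.25]],[[0,0,0],[0,0,-0.25]],[[0,0,0],[0,0,-0.25]]])

```text
time_s: 10.5
ee_pos: [444.0, 170.8, 379.9]
ee_rot: [-179.8, -0.2, -156.6]
force: [0.6, 0.4, -3.6]
gripper_width: 13.6
gripper_force: 40.0
```

Emit:
send_rows(deltas=[[[0,0,0],[0,0,0]],[[0,0,0],[0,0,0]],[[0,0,0],[0,0,0]]])

```text
time_s: 10.8
ee_pos: [444.5, 170.5, 379.7]
ee_rot: [-179.8, -0.2, -157.0]
force: [-0.1, -0.5, -2.9]
gripper_width: 13.7
gripper_force: 40.0
```

```bash
python3 go.py "[443.1,172.8,120]" .4035 0 0 100
```

```text
10.8 [444.5 170.5 379.7] [-179.82   -0.18 -156.97] [ 19.7   5.7  81.8  -0.2  92.7 -93.3] 13.7 target [443.1 172.8 259. ]
 turn(tool0,/0.5rad) [-0.006 -0.006 -0.003] | shift in old axes [-0.      0.006   0.2414] in new axes [0.0007 0.0053 0.2414]
```

Emit:
send_rows(deltas=[[[0,0.002,0.04],[0,0,0]],[[0,0.002,0.05],[0,0,0]],[[0,0.002,0.06],[0,0,0]],[[0,0,0.06],[0,0,0]],[[0,0,0.04],[0,0,0]],[[0,0,0.03],[0,0,0]],[[0,0,0],[0,0,0]],[[0,0,0],[0,0,0]],[[0,0,0],[0,0,0]]])

```text
time_s: 11.7
ee_pos: [444.0, 172.9, 240.7]
ee_rot: [-179.8, -0.0, -156.9]
force: [0.3, 0.2, -3.1]
gripper_width: 13.4
gripper_force: 40.0
```

```bash
python3 - <<'E'
from h import *
a=grab_frame("side")[:,:,::-1];b=grab_frame("top")[:,:,::-1]
cv2.imwrite("pics/a2.png",a);cv2.imwrite("pics/b2.png",b)
# bounding region of expected tier
p,R,s=cur();print(p.round(1),s["ee_rot"].round(1))
o=p-[0,0,39];X=TM@Rt(.4035,0).T+o
F=np.c_[C,np.full(4,-75)]@Rt(.4035,0).T+o
for c in("side","top"):print(c,proj(c,X).round(1).tolist(),proj(c,F).round(1).tolist())
A=cv2.resize(a[170:250,230:320],(400,356),interpolation=2);B=cv2.resize(b[190:270,240:330],(400,356),interpolation=2)
cv2.imwrite("pics/h2.png",np.hstack([A,B]))
E
```

```text
[443.9 172.8 240.6] [-1.798e+02 -1.000e-01 -1.569e+02]
side [[273.2, 158.9], [297.4, 168.8], [268.3, 189.1], [243.6, 178.1]] [[274.6, 183.2], [298.0, 193.4], [270.0, 214.4], [246.1, 203.0]]
top [[252.0, 212.5], [282.4, 201.8], [297.1, 243.9], [266.1, 255.1]] [[256.9, 217.6], [285.3, 207.5], [299.0, 246.8], [270.2, 257.2]]
```

View pics/h2.png

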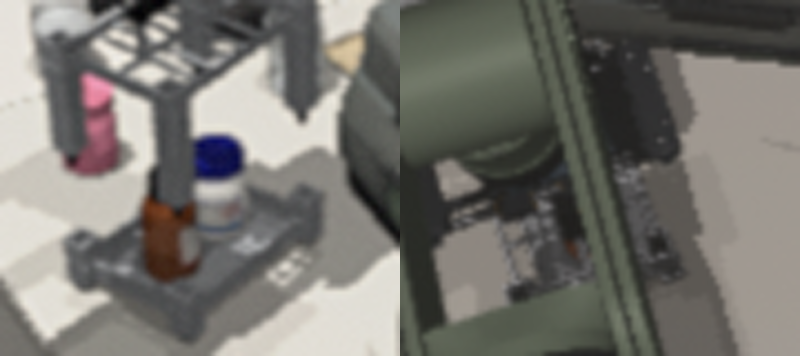

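```bash
cat > edge.py <<'E'
from h import *
def tube_edges(c,o,yaw,z0,z1,corner,rows,im,tilt=0):
    # compare projected silhouette of a corner tube with the image's left/right edges along rows
    q=np.array([[sx*10,sy*10,z] for sx in(-1,1) for sy in(-1,1) for z in(z0,z1)],float)
    q[:,:2]+=C[corner]
    P=proj(c,q@Rt(yaw,tilt).T+o);h=cv2.convexHull(P.astype(np.float32))[:,0]
    out=[]
    for r in range(int(P[:,1].min())+1,int(P[:,1].max())):
        xs=[]
        for a,b in zip(h,np.roll(h,-1,0)):
            if (a[1]-r)*(b[1]-r)<0: xs.append(a[0]+(b[0]-a[0])*(r-a[1])/(b[1]-a[1]))
        if len(xs)==2:
            lo,hi=min(xs),max(xs);row=cv2.GaussianBlur(im,(1,3),0)[r].astype(float)
            g=np.gradient(row)
            def sub(x,s):
                i0=int(round(x))-2;w=np.clip(s*g[i0:i0+5],0,None);return (w*np.arange(i0,i0+5)).sum()/max(w.sum(),1e-6),w.max()
            l,wl=sub(lo,-1);rr,wr=sub(hi,1);out.append([r,round(l-lo,2),round(wl),round(rr-hi,2),round(wr)])
    return out
E
python3 - <<'E'
from edge import *
im=cv2.imread("pics/a2.png",0);p,R,s=cur();o=p-[0,0,39]
for k in(3,2,1):
  print("tier",k);[print(*e) for e in tube_edges("side",o,.4035,-75,20,k,None,im)]
im0=cv2.imread("pics/side0.png",0)
for k in(3,2,1):
  print("frame",k);[print(*e) for e in tube_edges("side",np.array([443.1,172.8,0]),.4035,0,45,k,None,im0)]
E
```

```text
tier 3
176 -1.26 14 0.12 11
177 -0.08 24 -1.6 14
178 0.71 24 1.64 22
179 -0.9 46 1.25 44
180 -1.31 50 0.84 43
181 -1.41 47 1.16 32
182 -1.31 38 1.01 22
183 -1.16 34 0.93 14
184 -0.52 33 0.89 9
185 -0.75 36 -0.74 7
186 -0.79 37 -0.94 22
187 -0.58 41 -1.02 34
188 -0.41 44 -0.89 38
189 -0.39 50 -0.78 37
190 -0.46 50 -0.85 35
191 -0.48 48 -1.03 34
192 -0.33 50 -0.84 32
193 -0.12 52 -0.93 26
194 -0.12 50 -1.15 16
195 -0.16 50 -1.4 10
196 -0.19 50 -0.71 12
197 -0.2 50 -0.95 18
198 -0.26 51 -1.04 24
199 -0.28 52 -1.12 24
200 -0.26 52 -1.06 20
201 -0.23 51 -0.89 14
202 -0.17 44 -0.36 10
203 0.4 34 -0.19 8
204 0.25 36 0.08 8
tier 2
187 -1.06 28 -0.02 13
188 -0.18 28 -2.11 15
189 0.96 22 1.36 26
190 1.95 10 0.74 39
191 -0.79 18 0.03 46
192 -0.55 32 -0.55 50
193 -0.32 46 -0.84 52
194 -0.18 54 -0.94 53
195 -0.15 54 -0.99 54
196 -0.18 55 -1.0 54
197 -0.17 56 -0.77 54
198 -0.13 56 -0.81 54
199 -0.14 57 -0.97 48
200 -0.12 58 -1.24 34
201 -0.03 58 -1.53 13
202 -0.01 58 -273.83 0
203 -0.06 57 2.11 2
204 -0.11 56 2.05 1
205 -0.19 54 -274.02 0
206 -0.44 52 -274.08 0
207 -1.0 50 -274.14 0
208 -1.52 62 -
[... 1025 characters left out ...]

233 0.79 38 -1.28 8
234 1.22 38 -1.85 10
235 0.27 28 -0.74 13
frame 2
233 0.43 5 0.22 26
234 -0.04 16 -1.51 24
235 0.89 16 -275.66 0
236 0.66 11 -275.72 0
237 0.49 4 2.22 3
238 1.06 0 1.44 10
239 -1.22 2 1.29 22
240 -1.66 12 1.08 35
241 -1.14 22 0.81 40
242 -0.62 31 0.58 44
243 -0.16 40 0.36 38
244 0.2 42 -0.11 36
245 0.48 35 -0.75 40
246 1.21 30 -0.53 34
247 0.39 23 0.2 22
frame 1
211 -1.16 22 0.98 18
212 -0.44 36 0.11 24
213 0.57 30 -0.08 28
214 0.63 20 -0.04 40
215 0.24 12 -0.22 50
216 -0.9 6 -0.38 55
217 -1.31 18 -0.42 56
218 -0.84 19 -0.45 56
219 -0.08 19 -0.48 56
220 0.14 24 -0.37 54
221 -0.49 26 -0.03 44
222 -1.3 29 0.18 41
223 -1.17 18 -0.11 34
224 -1.53 2 -0.35 38
225 1.69 3 0.4 30
```

Emit:
send_rows(deltas=[[[-0.003,0,0.02],[0,0,0]],[[0,0,0.02],[0,0,0]],[[0,0,0.02],[0,0,0]],[[0,0,0.02],[0,0,0]],[[0,0,0.02],[0,0,0]],[[0,0,0.02],[0,0,0]],[[0,0,0],[0,0,0]],[[0,0,0],[0,0,0]]])

```text
time_s: 12.6
ee_pos: [444.6, 172.9, 179.4]
ee_rot: [-179.8, -0.2, -156.9]
force: [-0.3, -0.1, -2.9]
gripper_width: 13.9
gripper_force: 40.0
```

Emit:
send_rows(deltas=[[[0,0,0.008],[0,0,0]],[[0,0,0.008],[0,0,0]],[[0,0,0.008],[0,0,0]],[[0,0,0.006],[0,0,0]],[[0,0,0],[0,0,0]],[[0,0,0],[0,0,0]]])

```text
time_s: 13.2
ee_pos: [444.8, 172.9, 164.6]
ee_rot: [-179.8, -0.2, -156.9]
force: [1.7, 0.3, -3.5]
gripper_width: 13.5
gripper_force: 40.0
```

Emit:
send_rows(deltas=[[[0,0,0.004],[0,0,0]],[[0,0,0.004],[0,0,0]],[[0,0,0.004],[0,0,0]],[[0,0,0],[0,0,0]],[[0,0,0],[0,0,0]]])

```text
time_s: 13.7
ee_pos: [444.8, 172.9, 158.6]
ee_rot: [-179.8, -0.2, -156.9]
force: [2.0, 0.8, -2.4]
gripper_width: 13.3
gripper_force: 40.0
```

Emit:
send_rows(deltas=[[[0,0,0.003],[0,0,0]],[[0,0,0.003],[0,0,0]],[[0,0,0],[0,0,0]],[[0,0,0],[0,0,0]]])

```text
time_s: 14.1
ee_pos: [444.7, 173.3, 158.3]
ee_rot: [-179.9, -0.1, -156.9]
force: [-4.4, 0.6, 15.2]
gripper_width: 13.4
gripper_force: 40.0
```

Shoulders bottomed (contact +15 N). Release and retreat.

Emit:
send_rows(deltas=[[[0,0,0],[0,0,0]],[[0,0,0],[0,0,0]],[[0,0,0],[0,0,0]],[[0,0,0],[0,0,0]],[[0,0,0],[0,0,0]]], grip=0.4)

```text
time_s: 14.6
ee_pos: [444.4, 172.7, 155.2]
ee_rot: [-179.8, -0.2, -156.9]
force: [-0.1, 0.0, 0.7]
gripper_width: 51.0
gripper_force: 0.0
```

Emit:
send_rows(deltas=[[[0,0,-0.02],[0,0,0]],[[0,0,-0.04],[0,0,0]],[[0,0,-0.06],[0,0,0]],[[0,0,-0.08],[0,0,0]],[[0,0,-0.09],[0,0,0]],[[0,0,0],[0,0,0.25]],[[0,0,0],[0,0,0.25]],[[0,0,0],[0,0,0.25]],[[0,0,0],[0,0,0.25]],[[0,0,0],[0,0,0.25]]])

```text
time_s: 15.6
ee_pos: [444.7, 173.4, 301.3]
ee_rot: [-179.8, -0.0, 167.0]
force: [-0.8, 1.2, -0.1]
gripper_width: 54.7
gripper_force: 0.0
```

```bash
python3 go.py "[578.7,-219.4,139.3]" -.4 30 100 0; python3 - <<'E'
from edge import *
cv2.imwrite("pics/a3.png",grab_frame("side")[:,:,::-1]);im=cv2.imread("pics/a3.png",0)
o=np.array([443.1,172.8,120])
for k in(3,2,1):print(k,[round(float(np.median([e[j] for e in tube_edges("side",o,.4035,-75,20,k,0,im) if e[j+1]>20])),2) for j in(1,3)])
E
```

```text
15.6 [444.7 173.4 301.3] [-1.7976e+02 -1.0000e-02  1.6702e+02] [ 20.1   6.7  91.5  -0.2  81.9 -56.9] 54.7 target [ 514.7 -192.3  259.7]
 turn(tool0,/0.5rad) [ 0.083 -1.044  0.341] | shift in old axes [-0.3007 -0.681   0.0859] in new axes [-0.3167 -0.6193  0.2789]
3 [0.13, -0.44]
2 [-2.13, 0.01]
1 [0.19, -0.52]
```

Emit:
send_rows(deltas=[[[0,0,0],[0,0,0.2]],[[0,0,0],[0,0,0.15]],[[-0.052,-0.0775,0],[0,0,0]],[[-0.052,-0.0775,0],[0,0,0]],[[-0.052,-0.0775,0],[0,0,0]],[[-0.052,-0.0775,0],[0,0,0]],[[-0.052,-0.0775,0],[0,0,0]],[[-0.052,-0.0775,0],[0,0,0]],[[-0.052,-0.0775,0],[0,0,0]],[[-0.052,-0.0775,0],[0,0,0]]])

```text
time_s: 16.65
ee_pos: [517.0, -194.9, 302.6]
ee_rot: [-179.7, 0.0, 157.4]
force: [1.5, 0.5, 0.6]
gripper_width: 54.6
gripper_force: 0.0
```

Emit:
send_rows(deltas=[[[0,0,0],[0,-0.2,0]],[[0,0,0],[0,-0.2,0]],[[0,0,0],[0,-0.2,0]],[[0,0,0],[0,-0.2,0]],[[0,0,0],[0,-0.247,0]],[[0,0,0],[0,0,0]],[[0,0,0],[0,0,0]]])

```text
time_s: 17.35
ee_pos: [517.1, -192.9, 303.1]
ee_rot: [-179.7, 30.0, 157.5]
force: [-0.1, -0.6, -0.1]
gripper_width: 54.9
gripper_force: 0.0
```

```bash
python3 go.py "[578.7,-219.4,139.3]" -.4 30 40 0;  python3 - <<'E'
from h import *
a=grab_frame("side")[:,:,::-1];b=grab_frame("top")[:,:,::-1]
cv2.imwrite("pics/a4.png",a);cv2.imwrite("pics/b4.png",b)
A=cv2.resize(a[185:255,235:315],(400,350),interpolation=2);B=cv2.resize(b[197:267,240:320],(400,350),interpolation=2)
cv2.imwrite("pics/h4.png",np.hstack([A,B]))
E
```

```text
17.35 [ 517.1 -192.9  303.1] [-179.66   29.99  157.51] [-21.   -1.5 106.5  -1.5  45.  -87.6] 54.9 target [ 542.3 -204.   207.7]
 turn(tool0,/0.5rad) [-0.004 -0.     0.013] | shift in old axes [ 4.760e-02 -1.000e-04  1.927e-01] in new axes [ 0.0476 -0.0008  0.1927]
```

View pics/h4.png

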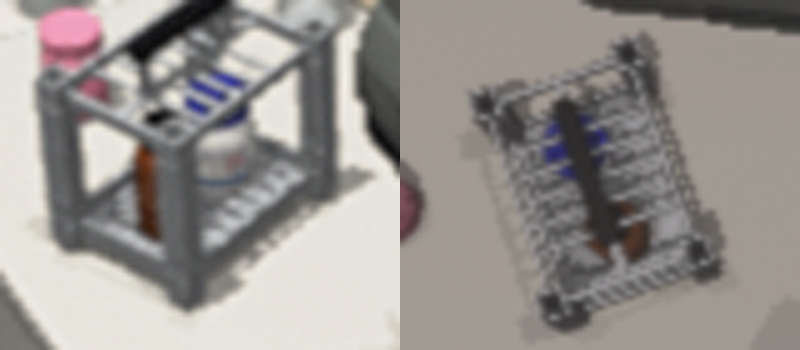

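Long tier is home: its columns run straight into the frame tubes (side crop (65,240), (185,300), (320,190)), mouths at top crop (485,103), (628,50), (708,245), (563,303). Now the short tier.

Emit:
send_rows(deltas=[[[0.012,0,0.048],[0,0,0.013]],[[0.012,0,0.048],[0,0,0]],[[0.012,0,0.048],[0,0,0]],[[0.012,0,0.048],[0,0,0]],[[0,0,0],[0,0,0]],[[0,0,0],[0,0,0]]])

```text
time_s: 18.05
ee_pos: [543.4, -204.2, 207.4]
ee_rot: [-179.9, 30.0, 157.0]
force: [-0.2, -0.0, 0.4]
gripper_width: 54.9
gripper_force: 0.0
```

```bash
python3 go.py "[578.7,-219.4,139.3]" -.4 30 0 0;  python3 - <<'E'
from h import *
bs=np.array([(317,30),(175,130),(57,82)])/5+[234.6,184.6]
bt=(np.array([(485,103),(628,50),(708,245),(563,303)])-[400,0])/5+[239.6,196.6]
print(fit(TM,{"top":([0,1,2,3],bt),"side":([1,2,3],bs)},0,[443,172,120,.4]))
E
```

```text
18.05 [ 543.4 -204.2  207.4] [-179.9    30.    157.02] [-21.1   5.6 113.6  -2.   30.8 -86.7] 54.9 target [ 560.7 -211.8  173.1]
 turn(tool0,/0.5rad) [-0.004  0.    -0.002] | shift in old axes [ 0.0016 -0.0003  0.0784] in new axes [ 0.0016 -0.0004  0.0784]
(array([4.43235108e+02, 1.68563068e+02, 1.21053652e+02, 4.35281398e-01]), array([[ 0.41774332,  0.59193498],
       [ 0.11937133,  0.1762562 ],
       [-0.7059703 ,  0.35620745],
       [-0.50292239,  0.21197921],
       [ 0.14535973, -0.60196262],
       [ 1.46080813,  0.85441148],
       [ 0.2853483 , -0.45054484]]))
```

Emit:
send_rows(deltas=[[[0,0,0.02],[0,0,0]],[[0,0,0.02],[0,0,0]],[[0,0,0.02],[0,0,0]],[[0,0,0.019],[0,0,0]],[[0,0,0],[0,0,0]]])

```text
time_s: 18.55
ee_pos: [559.8, -211.4, 170.8]
ee_rot: [-179.9, 29.8, 157.0]
force: [0.2, 0.0, 0.1]
gripper_width: 55.1
gripper_force: 0.0
```

Emit:
send_rows(deltas=[[[0,0,0],[0,0,0]],[[0,0,0],[0,0,0]],[[0,0,0],[0,0,0]],[[0,0,0],[0,0,0]],[[0,0,0],[0,0,0]],[[0,0,0],[0,0,0]],[[0,0,0],[0,0,0]],[[0,0,0],[0,0,0]]], grip=1, grip_force=40)

```text
time_s: 19.35
ee_pos: [560.2, -211.4, 172.9]
ee_rot: [-179.9, 30.0, 157.0]
force: [-0.9, 0.8, 1.6]
gripper_width: 13.5
gripper_force: 40.0
```

Emit:
send_rows(deltas=[[[-0.005,0,-0.0087],[0,0,0]],[[-0.01,0,-0.0173],[0,0,0]],[[-0.015,0,-0.026],[0,0,0]],[[-0.015,0,-0.026],[0,0,0]],[[-0.015,0,-0.026],[0,0,0]],[[-0.02,0,-0.0346],[0,0,0]],[[-0.02,0,-0.0346],[0,0,0]],[[-0.02,0,-0.0346],[0,0,0]],[[-0.02,0,-0.0346],[0,0,0]],[[-0.02,0,-0.0346],[0,0,0]]])

```text
time_s: 20.35
ee_pos: [559.0, -210.8, 332.6]
ee_rot: [-179.9, 29.8, 157.0]
force: [0.3, 0.0, -3.8]
gripper_width: 13.6
gripper_force: 40.0
```

Emit:
send_rows(deltas=[[[-0.02,0,-0.0346],[0,0,0]],[[-0.02,0,-0.0346],[0,0,0]],[[0,0,0],[0,0.14,0]],[[0,0,0],[0,0.2,0]],[[0,0,0],[0,0.2,0]],[[0,0,0],[0,0.2,0]],[[0,0,0],[0,0.2,0]],[[0,0,0],[0,0.107,0]],[[0,0,0],[0,0,0]],[[0,0,0],[0,0,0]]])

```text
time_s: 21.35
ee_pos: [560.2, -211.2, 372.1]
ee_rot: [-179.9, -0.0, 157.0]
force: [0.2, 0.7, -3.4]
gripper_width: 13.5
gripper_force: 40.0
```

```bash
python3 go.py "[443.1,172.8,182]" .4035 0 0 150
```

```text
21.35 [ 560.2 -211.2  372.1] [-1.7992e+02 -1.0000e-02  1.5697e+02] [-21.7  17.8  67.3  -0.1  94.9 -88.7] 13.5 target [443.1 172.8 371. ]
 turn(tool0,/0.5rad) [-0.002 -0.002 -1.611] | shift in old axes [0.5159 0.6152 0.0014] in new axes [-0.0862  0.7982  0.0022]
```

Emit:
send_rows(deltas=[[[0.025,0.03,0],[0,0,0]],[[0.05,0.06,0],[0,0,0]],[[0.055,0.065,0],[0,0,0]],[[0.055,0.065,0],[0,0,0]],[[0.055,0.065,0],[0,0,0]],[[0.055,0.065,0],[0,0,0]],[[0.055,0.065,0],[0,0,0]],[[0.055,0.065,0],[0,0,0]],[[0.055,0.065,0],[0,0,0]],[[0.056,0.07,0],[0,0,-0.11]]])

```text
time_s: 22.35
ee_pos: [440.5, 174.1, 373.1]
ee_rot: [180.0, 0.1, 160.2]
force: [1.0, 0.7, -3.4]
gripper_width: 13.2
gripper_force: 40.0
```

Emit:
send_rows(deltas=[[[0,0,0],[0,0,-0.25]],[[0,0,0],[0,0,-0.25]],[[0,0,0],[0,0,-0.25]],[[0,0,0],[0,0,-0.25]],[[0,0,0],[0,0,-0.25]],[[0,0,0],[0,0,-0.25]],[[0,0,0.03],[0,0,0]],[[0,0,0.05],[0,0,0]],[[0,0,0.05],[0,0,0]],[[0,0,0.03],[0,0,0]]])

```text
time_s: 23.35
ee_pos: [440.4, 172.4, 291.0]
ee_rot: [-180.0, -0.1, -156.9]
force: [1.0, -0.8, -4.0]
gripper_width: 13.1
gripper_force: 40.0
```

Emit:
send_rows(deltas=[[[0,0,0],[0,0,0]],[[0,0,0],[0,0,0]],[[0,0,0],[0,0,0]]])

```text
time_s: 23.65
ee_pos: [443.2, 173.0, 293.7]
ee_rot: [-179.9, 0.1, -156.9]
force: [0.1, -0.1, -3.6]
gripper_width: 13.4
gripper_force: 40.0
```

```bash
python3 go.py "[443.1,172.8,182]" .4035 0 0 0; python3 - <<'E'
from edge import *
cv2.imwrite("pics/a5.png",grab_frame("side")[:,:,::-1]);im=cv2.imread("pics/a5.png",0)
p,R,s=cur()
def med(o,z0,im,k):return [(round(float(np.median([e[j] for e in r if e[j+1]>20])),2),len([1 for e in r if e[j+1]>20])) for r in [tube_edges("side",o,.4035,z0,20,k,0,im)] for j in(1,3)]
for k in(3,2,1):print("short held",k,med(p-[0,0,39],-42,im,k))
for f in("a4","a5"):
  im=cv2.imread(f"pics/{f}.png",0)
  for k in(3,2,1):print("long",f,k,med(np.array([443.1,172.8,120]),-75,im,k))
b=grab_frame("top")[:,:,::-1];a=cv2.imread("pics/a5.png")
A=cv2.resize(a[160:235,230:315],(400,353),interpolation=2);B=cv2.resize(b[185:260,240:325],(400,353),interpolation=2)
cv2.imwrite("pics/h5.png",np.hstack([A,B]))
o=p-[0,0,39]
for c,off in(("side",(230,160)),("top",(240,185))):
  print(c,((proj(c,TM@Rt(.4035,0).T+o)-off+.4)*4.706).round(0).tolist(),((proj(c,np.c_[C,np.full(4,-42.)]@Rt(.4035,0).T+o)-off+.4)*4.706).round(0).tolist())
E
```

```text
23.65 [443.2 173.  293.7] [-1.7994e+02  1.4000e-01 -1.5689e+02] [ 20.    6.5  92.8  -0.   80.6 -93.1] 13.4 target [443.1 172.8 221. ]
 turn(tool0,/0.5rad) [-0.002  0.005 -0.   ] | shift in old axes [ 0.0008 -0.      0.1455] in new axes [ 0.0004 -0.0002  0.1455]
short held 3 [(-0.91, 20), (-0.69, 13)]
short held 2 [(-0.72, 18), (-1.44, 5)]
short held 1 [(-0.02, 4), (-1.0, 14)]
long a4 3 [(0.27, 27), (-0.53, 16)]
long a4 2 [(-2.09, 6), (-0.3, 12)]
long a4 1 [(0.38, 24), (-0.58, 24)]
long a5 3 [(0.14, 27), (-0.45, 15)]
long a5 2 [(-2.13, 3), (0.05, 6)]
long a5 1 [(0.3, 20), (-0.49, 23)]
side [[200.0, -70.0], [316.0, -25.0], [176.0, 69.0], [58.0, 18.0]] [[205.0, 8.0], [318.0, 55.0], [182.0, 151.0], [66.0, 99.0]]
top [[43.0, 117.0], [193.0, 65.0], [265.0, 271.0], [113.0, 326.0]] [[60.0, 135.0], [203.0, 84.0], [271.0, 281.0], [126.0, 333.0]]
```

View pics/h5.png

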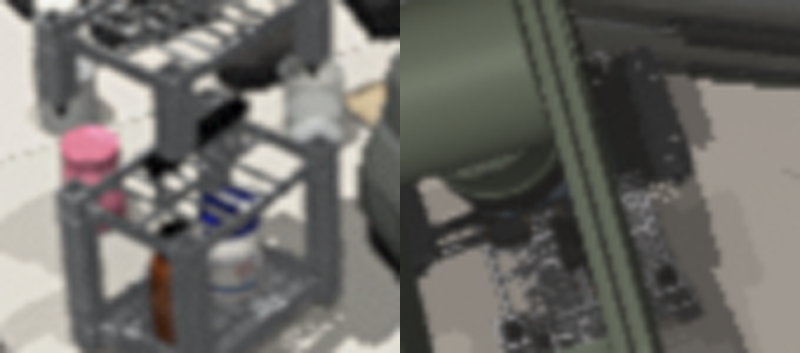

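Short tier held over the long one, with all feet above its mouths; it sits about 3 mm short along the bar (top mouth at crop (668,275) vs (665,271) expected). Correct that and lower.

Emit:
send_rows(deltas=[[[-0.003,0,0.02],[0,0,0]],[[-0.003,0,0.02],[0,0,0]],[[0,0,0.02],[0,0,0]],[[0,0,0.02],[0,0,0]],[[0,0,0.02],[0,0,0]],[[0,0,0.008],[0,0,0]],[[0,0,0],[0,0,0]],[[0,0,0],[0,0,0]]])

```text
time_s: 24.55
ee_pos: [446.1, 173.8, 238.3]
ee_rot: [-179.9, -0.0, -156.9]
force: [0.1, -0.7, -2.7]
gripper_width: 13.4
gripper_force: 40.0
```

Emit:
send_rows(deltas=[[[0,0,0.006],[0,0,0]],[[0,0,0.006],[0,0,0]],[[0,0,0.006],[0,0,0]],[[0,0,0],[0,0,0]],[[0,0,0],[0,0,0]]])

```text
time_s: 25.05
ee_pos: [445.8, 173.6, 229.0]
ee_rot: [-179.9, -0.1, -156.9]
force: [-0.1, -0.4, -4.2]
gripper_width: 13.6
gripper_force: 39.9
```

Free so far (pins 8 mm in); go on to the bottom.

Emit:
send_rows(deltas=[[[0,0,0.005],[0,0,0]],[[0,0,0.005],[0,0,0]],[[0,0,0.004],[0,0,0]],[[0,0,0],[0,0,0]],[[0,0,0],[0,0,0]]])

```text
time_s: 25.55
ee_pos: [445.9, 173.8, 222.3]
ee_rot: [-179.9, -0.0, -156.9]
force: [-0.3, -0.7, -1.7]
gripper_width: 13.3
gripper_force: 39.9
```

Emit:
send_rows(deltas=[[[0,0,0.003],[0,0,0]],[[0,0,0],[0,0,0]],[[0,0,0],[0,0,0]]])

```text
time_s: 25.85
ee_pos: [445.7, 174.1, 221.3]
ee_rot: [-180.0, -0.0, -156.9]
force: [-3.8, 0.4, 5.1]
gripper_width: 13.4
gripper_force: 40.0
```

Emit:
send_rows(deltas=[[[0,0,0.002],[0,0,0]],[[0,0,0],[0,0,0]],[[0,0,0],[0,0,0]]])

```text
time_s: 26.15
ee_pos: [445.6, 174.4, 221.1]
ee_rot: [180.0, 0.0, -156.9]
force: [-5.2, 1.9, 10.6]
gripper_width: 13.3
gripper_force: 40.0
```

Emit:
send_rows(deltas=[[[0,0,0],[0,0,0]],[[0,0,0],[0,0,0]],[[0,0,0],[0,0,0]],[[0,0,0],[0,0,0]],[[0,0,0],[0,0,0]]], grip=0.4)

```text
time_s: 26.65
ee_pos: [445.9, 173.6, 219.3]
ee_rot: [-179.9, -0.1, -156.9]
force: [-0.1, -0.0, 0.8]
gripper_width: 50.5
gripper_force: 0.0
```

Emit:
send_rows(deltas=[[[0,0,-0.02],[0,0,0]],[[0,0,-0.04],[0,0,0]],[[0,0,-0.06],[0,0,0]],[[0,0,-0.08],[0,0,0]],[[0,0,-0.05],[0,0,0]],[[-0.04,0.07,0],[0,0,0]],[[-0.04,0.07,0],[0,0,0]],[[-0.04,0.07,0],[0,0,0]],[[-0.04,0.07,0],[0,0,0]],[[0,0,0],[0,0,0]]])

```text
time_s: 27.65
ee_pos: [464.7, 338.2, 343.7]
ee_rot: [180.0, -0.1, -156.7]
force: [0.0, -0.6, -1.5]
gripper_width: 54.7
gripper_force: 0.0
```

```bash
python3 - <<'E'
from h import *
a=grab_frame("side")[:,:,::-1];b=grab_frame("top")[:,:,::-1]
A=cv2.resize(a[160:255,230:320],(400,422),interpolation=2);B=cv2.resize(b[185:280,235:325],(400,422),interpolation=2)
cv2.imwrite("pics/h6.png",np.hstack([A,B]))
E
```

```text
(no output)
```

View pics/h6.png

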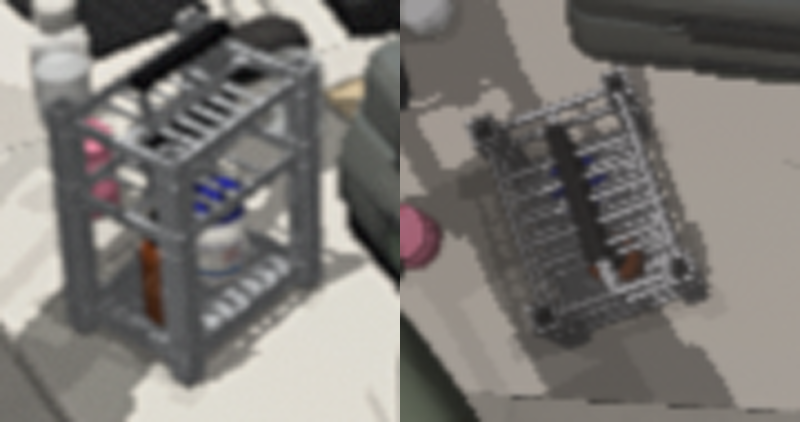

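The rack stands with both tiers home: the columns are continuous at side crop (65,200), (175,240), (310,170), the bottles are upright and the hand is clear. Handing in.

```bash
python3 -c "
from workcell import *
print(job_done())"
```

```text
the job is handed in; nothing more can be done
None
```

I rebuilt the rack, with the long-legged tier on the bottom frame and the short-legged tier on top of it, and handed the job in after about 28 s. In the last pictures both tiers look fully home, the two bottles in the frame stand upright and the arm is clear, but the hand-in gave no verdict.

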